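Take the depth of a blind bore with a depth gauge

TASK

Take the depth gauge out of the rack and measure the blind bore in the post held by the vice: lower its rod into the bore so that the black stop lands on the post's face, and keep pushing the rod gently down through the stop until it bottoms out. Hold it lightly but firmly pressed against the bottom for a second or two without forcing it (never 30 N or more), then let go and leave the gauge standing there with the stop flat on the face, keeping the reading; leave everything else where it is.

Things in the scene. Friction and masses are not known exactly. Their poses are not given: they have to be found in the camera images.
- gauge: depth gauge, loose, 0.13 to 0.22 kg: steel rod 10 mm in diameter (last 4 mm taper to 6 mm), a square orange handle on top, 22 x 22 mm, from 116 to 152 mm above the tip, and a round black stop that slides on the rod. Starts upright in the rack's socket, tip on its bottom. Origin at the rod's lower tip; z up the rod, x and y square to the handle's sides
- gauge_tip (a point): lower tip of the rod (same as the gauge's origin)
- gauge_grip (a point): middle of the orange handle, 134 mm above the tip
- stop (a joint): how far the stop has slid up the rod, m: its underside is 0.044 + this above the rod's tip; range 0 to 0.056. Friction holds it where left; sliding it takes about 4 N, a little more when fast. It starts lower on the rod than the bore is deep, so it meets the post's face before the rod reaches the bottom
- stop_face (a point): middle of the stop's underside; the stop is 32 mm across, 14 mm tall
- rack: fixed wooden tool rack 100 x 80 mm, 45 mm tall, with a socket in the middle (13 mm wide, 36 mm deep) and two thin steel bits standing up to 30 mm above it, 35 mm from the socket towards its +x edge, at y = +25 and -25 mm. Origin on the bench under the socket
- rack_socket (a point): middle of the rack socket's mouth, 45 mm above the bench
- block: blue bench vice (fixed, about 280 mm long along its x, 120 mm at its widest) holding a pale timber post offcut, 90 x 90 mm, upright; the post's flat top face is 130 mm above the bench, its jaws end 35 mm below that face. Origin on the bench under the bore
- plug: the hard, flat-topped plug that closes the lower end of the bore in the post, hidden inside it. Origin on the bench under the bore; the height of its top is not measured (44 to 66 mm above the bench)
- bore_mouth (a point): middle of the mouth of the upright blind bore, 13 mm wide, in the centre of the post's top face. Its depth differs from start to start, 64 to 86 mm, and is not measured; its bottom is flat and hard
- tape_measure: yellow tape measure, 70 x 38 mm, 66 mm tall, standing on the bench; a bystander
- screw_jar: glass jar with red lid, 60 mm across, 75 mm tall; a bystander
- hammer: hammer lying on the bench; a bystander
- screwdriver: red-handled screwdriver lying on the bench; a bystander
- paint_tin: green paint tin, 84 mm across, 110 mm tall; a bystander
- spray_can: blue spray can, 54 mm across, 160 mm tall; a bystander
- offcut: loose timber offcut 160 x 60 x 35 mm; a bystander
There are look-alikes about, which are no part of the job. Leave any turquoise or white look-alike of the gauge alone.

How it is judged:
On the way, in this order (a step that is already met when the one before it is completed fails the run):
1. the gauge's tip is lifted clear above the rack (z of gauge_tip in the frame of rack_socket above 0.01 m), for 0.1 s.
2. the rod is pressed on the bore's bottom with more than 2 N for 0.8 s without a break, the stop lying on the face (z of stop_face in the frame of bore_mouth below 0.002 m and horizontal distance between gauge_tip and bore_mouth below 0.005 m and angle between gauge's own z axis and vertical below 0.08 rad and contact force between gauge and plug above 2 N), for 0.8 s.
At the end, for the whole second after the job is handed in: the gauge stands released and at rest in the bore, within 5 mm of its axis and tilted less than 0.08 rad, the rod standing on the bore's bottom (on the plug, with more than 0.2 N of its weight) and the stop's underside within 2 mm of the post's face (z of stop_face in the frame of bore_mouth between -0.002 and 0.002 m and horizontal distance between gauge_tip and bore_mouth below 0.005 m and angle between gauge's own z axis and vertical below 0.08 rad and contact force between gauge and plug above 0.2 N and linear speed of gauge below 0.01 m/s); the robot touches nothing.
It fails at once if the rod pressed on the bore's bottom with 30 N or more (contact force between gauge and plug above 30 N).
It fails at once if the gauge pushed against the post or the vice with 30 N or more (contact force between gauge and block above 30 N).
It fails at once if a bystander moved by more than 20 mm (distance of any of tape_measure, screw_jar, hammer, screwdriver, paint_tin, spray_can, offcut from where it was at the start of the episode above 0.02 m).
It also fails if it takes over 64 s, if anything falls off the work surface, if the arm or the gripper's body presses on something with over 40 N, if the wrist force passes 120 N, or if a joint passes its speed limit or range.

ROBOT

A 6-joint arm with a two-finger parallel gripper is mounted at the origin on the work surface. World frame = base frame: x ahead of the robot, y to its left, z up, the work surface at z = 0. Lengths are in m, angles in rad, forces in N, time in s.
With the tool pointing down it reaches from about 0.35 to 0.85 m from the base axis. Payload 8.1 kg.
Tool frame: the origin (TCP) lies on the centre line of the jaws, within the pads' length; the fingertips stand 17 mm ahead of it and the grasp point (between the pads) lies 2 mm behind it (bot.tip_extent is the distance from the TCP to the fingertips, in m); z points along the fingers, y is the line along which they close (so a half turn about z gives the same grasp; the last joint's range is limited). The gripper opens to 93 mm and grips with 3 to 60 N. Pads are 15 mm wide; open, the fingers measure 128 mm over their backs; the gripper's body (75 mm by 188 mm) begins 65 mm behind the grasp point.
Start: joints at [1.046, 0.13, 1.488, -0, 1.523, -0.085], TCP at [0.255, 0.543, 0.236] pointing down, gripper open.
Joint ranges: [-2.96, 2.96], [-0.89, 2.26], [0.02, 2.5], [-1.34, 4.48], [0, 2.73], [-2.66, 2.66]. Speed limits (rad/s): [2.39, 2.39, 2.79, 3.14, 3.14, 3.14].

INTERFACE

Orientations are given as a unit quaternion [x, y, z, w].
In Python, from rig import bot, imaging, workorder gives the robot as it stands.
- The arm moves only by the shell command python3 -m pendant 'ROWS' [FORCE]. ROWS is JSON, a list of rows, each a list of 3 entries, a list of its own where there are three numbers: the shift along the tool's x, y, z in m, then the turn about the tool's z in units of 5 degrees (1.0 is 5 degrees), then the gripper command: -1 is fully open, 1 is shut, values between are in proportion. A call has 1 to 12 rows; each row is the pose to reach, as a shift and turn from the pose commanded when the call began, along the tool's axes at that moment; what a row does not reach only later rows make up. A row lasts 1/10 s, in which the tool goes at most 50 mm and 8.59 degrees, less where a joint would pass 70% of its speed; a pose out of reach is approached as far as the arm can. A call with a gripper value outside its range is refused whole. The fingers move at their own pace and stop on an object; FORCE is the grip in N (left out, the last holds). Time passes only in rows, so rows that repeat a pose let the fingers close. It gives the time, the measured TCP pose, the force, the opening and the grip force at its end, in the units of the state.
- bot.read_state(): the state, without advancing time (a new reading comes with each control period).
- imaging.camera(name): name is "scene" or "top" or "wrist"; returns a dict with "pixels" (480x640x3 uint8, red, green, blue), "z_map" (480x640 float32, m along the optical axis (not along the pixel's ray), 0 where there is no reading), "K" (3x3 intrinsics, pixels), "R" (3x3) and "t" (3): a world point X has camera coordinates R X + t; the wrist camera has in their place "mount" (4x4, takes a point from camera to tool coordinates, whose origin is the TCP and whose axes are the flange's). Camera axes: x right, y down, z forward; pixel columns grow to the right and rows downward; lengths in m; the calibration is good to about 2 mm. A picture is of the moment at which its call begins: read the wrist's pose just before it.
- workorder.finish_job(): hands the job in; it is judged then, once.
Trained networks look in a picture, given as the dict that the camera call returned (one of the last four; its "shot" number tells which), for a name from the list of things; names that differ only in an ending like _2 or _b are one class to them, and where a whole thing is asked for, a point or a joint stands for the part that bears it (a point fixed in the world has none). Each returns a list of dicts, best first, with "p" (0 to 1); they miss things now and then, are a little off and sometimes report something else, mostly with a low value. They report only what shows in the picture. A call takes as long as a camera call. They do not tell look-alikes from the thing itself.
- imaging.find_in(picture, label): "centre" ([x, y, z] in m, in world coordinates, good to about 4 mm: the middle of the surface that is visible of it).
The state is a dict: "time": time; "q": joint angles; "qvel": joint speeds; "joint_torque": joint torques, N m; "tcp_pos": TCP position; "ee_rot": TCP orientation; "wrist_force": force on the tool from outside, world axes, zero at the start; "wrist_torque": the same for the moment, N m; "gripper_width": finger opening in m; "grasp_force": force on a finger pad.
Only numpy, scipy, OpenCV 4.12 (cv2) and the standard library are available. Lean on these libraries where they do the work, as an engineer would, in place of code of your own. Each camera call takes 0.05 s, during which the arm holds its last target. There are 200 camera calls.

## Working session

There is one attempt and no reset: what is moved stays moved. The work goes in short steps, Python scripts to look and compute and a shell command to move; the robot and the scene stay as the last step left them, time stands still between calls to the robot, and variables do not carry over. Pictures are saved under pics/ and viewed, at most 10 in all, crops included, and the job is handed in when it is done.

```bash
ls; mkdir -p pics
cat > h.py <<'E'
import numpy as np, cv2
from rig import bot, imaging, workorder
from scipy.spatial.transform import Rotation as Ro
def save(p,n): cv2.imwrite(f'pics/{n}.png',p['pixels'][:,:,::-1])
def cloud(p,s=None):
    z=p['z_map'].astype(float);v,u=np.mgrid[:480,:640]
    K=p['K'];c=np.stack([(u-K[0,2])/K[0,0]*z,(v-K[1,2])/K[1,1]*z,z],-1)
    if 'R' in p: return (c-p['t'])@p['R']
    M=np.array(p['mount']);c=c@M[:3,:3].T+M[:3,3]
    return c@Ro.from_quat(s['ee_rot']).as_matrix().T+np.array(s['tcp_pos'])
def pix(p,X):
    c=p['R']@np.array(X)+p['t'];c=p['K']@c;return np.round(c[:2]/c[2]).astype(int)
E
python3 - <<'E'
from h import *
s=bot.read_state();print(s)
a=imaging.camera('scene');b=imaging.camera('top')
for n,p in(('scene',a),('top',b)):
    save(p,n)
    for l in('gauge','rack','block','gauge_grip','bore_mouth'):
        try:
            for d in imaging.find_in(p,l)[:4]: print(n,l,round(d['p'],2),np.round(d['centre'],3),pix(p,d['centre']))
        except Exception as e: print(l,e)
E
```

```text
pics
{'time': 0.0, 'q': array([ 1.04561410e+00,  1.31199958e-01,  1.48923661e+00, -8.53155418e-06,
        1.52302169e+00, -8.54082010e-02]), 'qvel': array([-2.61347734e-05,  3.14405031e-04, -1.14503448e-03,  1.02657300e-03,
        1.19331726e-04,  1.20895899e-04]), 'joint_torque': array([-4.47526509e-04, -5.59806633e+01, -4.91783917e+01,  7.70458952e-02,
        3.45498975e-02, -1.87943865e-04]), 'tcp_pos': array([0.2551596 , 0.54245161, 0.2345877 ]), 'ee_rot': array([ 2.18119060e-01,  9.75921721e-01, -8.90945949e-04, -2.76312300e-04]), 'wrist_force': array([-0.19019261, -0.08730679, -0.31522083]), 'wrist_torque': array([ 0.04009138,  0.00673511, -0.02337107]), 'grasp_force': 0.0, 'gripper_width': 0.09275423647291584}
scene gauge 0.68 [0.591 0.282 0.112] [447 244]
scene gauge 0.67 [0.541 0.18  0.129] [398 221]
scene gauge 0.57 [0.655 0.168 0.11 ] [396 270]
scene rack 0.56 [0.555 0.164 0.049] [387 247]
scene block 0.73 [ 0.614 -0.187  0.097] [228 256]
scene gauge_grip 0.93 [0.543 0.179 0.125] [397 223]
scene gauge_grip 0.78 [0.657 0.172 0.105] [397 272]
scene gauge_grip 0.77 [0.588 0.284 0.111] [448 243]
scene gauge_grip 0.62 [0.554 0.169 0.042] [389 248]
scene bore_mouth 0.88 [ 0.61  -0.182  0.096] [231 255]
scene bore_mouth 0.17 [0.641 0.002 0.061] [316 276]
top gauge 0.63 [0.581 0.283 0.124] [169 239]
top gauge 0.58 [0.646 0.17  0.133] [225 207]
top gauge 0.55 [0.535 0.178 0.151] [218 261]
top rack 0.71 [0.527 0.168 0.044] [231 268]
top block 0.61 [ 0.551 -0.188  0.096] [397 255]
top gauge_grip 0.94 [0.583 0.285 0.122] [168 238]
top gauge_grip 0.71 [0.536 0.179 0.144] [218 260]
top gauge_grip 0.68 [0.654 0.164 0.13 ] [228 203]
top bore_mouth 0.82 [ 0.55  -0.19   0.095] [398 255]
top bore_mouth 0.55 [0.527 0.174 0.046] [229 268]
```

View pics/scene.png

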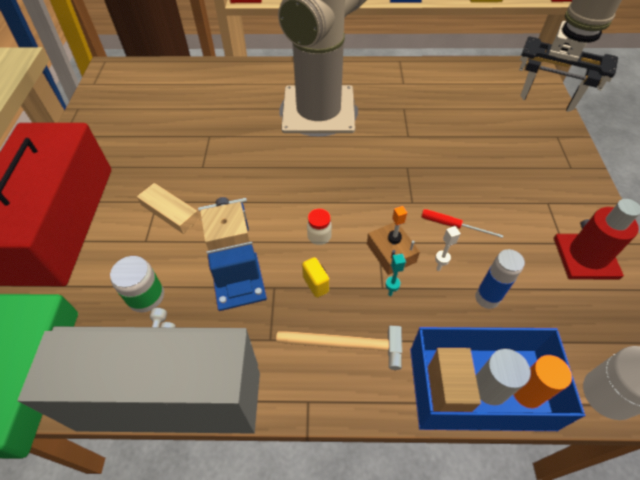

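View pics/top.png

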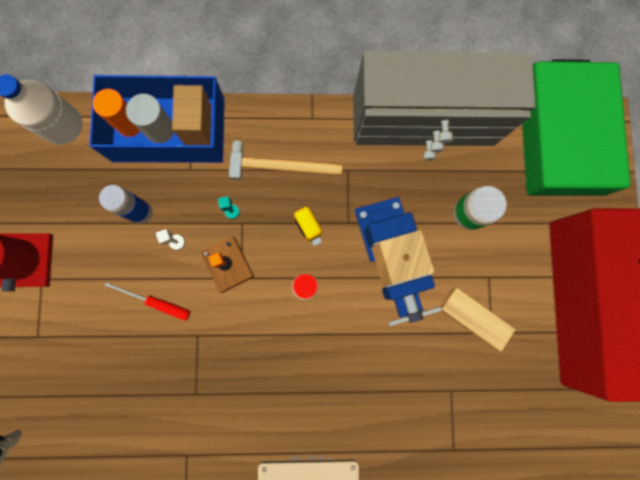

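The scene view shows the lookalikes: orange gauge at scene (400,215) / top (217,260), white one at scene (452,236) / top (164,237), turquoise one at scene (398,262) / top (225,203). I choose the orange one, which stands in the rack. The bore's dark spot is at top (406,257) and scene (224,221).

```bash
cat > m.py <<'E'
from h import *
def ray(p,uv,z):
    d=np.linalg.inv(p['K'])@np.array([uv[0],uv[1],1.]);R=p['R'];o=-R.T@p['t'];d=R.T@d
    return o+d*(z-o[2])/d[2]
for n in('top','scene'):
    p=imaging.camera(n);X=cloud(p);hsv=cv2.cvtColor(p['pixels'],cv2.COLOR_RGB2HSV)
    xy=X[...,:2]
    o=(hsv[...,0]>5)&(hsv[...,0]<20)&(hsv[...,1]>200)&(hsv[...,2]>120)&(np.hypot(X[...,0]-.537,X[...,1]-.178)<.035)&(X[...,2]>.09)
    P=X[o];zt=np.percentile(P[:,2],95);T=P[P[:,2]>zt-.006]
    print(n,'handle n',o.sum(),'zmax',zt,'top mean',T.mean(0),cv2.minAreaRect(T[:,:2].astype(np.float32)*1000), 'pixmean',np.argwhere(o).mean(0))
    f=(abs(X[...,2]-.13)<.006)&(X[...,0]>.4)&(X[...,0]<.75)&(X[...,1]<-.05)&(X[...,1]>-.32)
    f=cv2.morphologyEx(f.astype(np.uint8),cv2.MORPH_OPEN,np.ones((5,5)))
    k,l,st,_=cv2.connectedComponentsWithStats(f);i=1+np.argmax(st[1:,4]);F=X[l==i]
    print(' face',cv2.minAreaRect(F[:,:2].astype(np.float32)*1000),F[:,2].mean())
    m=cv2.erode(cv2.morphologyEx((l==i).astype(np.uint8),cv2.MORPH_CLOSE,np.ones((15,15))),np.ones((7,7)))
    g=cv2.cvtColor(p['pixels'],cv2.COLOR_RGB2GRAY)
    d=(m>0)&(g<np.median(g[m>0])*.62);c=np.argwhere(d).mean(0)[::-1];print(' bore',d.sum(),c,ray(p,c,.13))
    r=(abs(X[...,2]-.045)<.006)&(np.hypot(X[...,0]-.54,X[...,1]-.17)<.085)
    F=X[r];print(' rack',cv2.minAreaRect(F[:,:2].astype(np.float32)*1000))
    if n=='scene': cv2.imwrite('pics/crop.png',cv2.resize(p['pixels'][190:310,340:500,::-1],None,fx=4,fy=4,interpolation=2))
E
python3 m.py
```

```text
top handle n 159 zmax 0.16356620589586984 top mean [0.53718677 0.18198177 0.16111814] ((537.2798461914062, 181.98977661132812), (22.03816032409668, 21.71738052368164), 20.341398239135742) pixmean [259.5408805  215.57861635]
 face ((543.7332763671875, -198.75588989257812), (90.09370422363281, 91.09254455566406), 15.752543449401855) 0.13056029782313272
 bore 8 [406.    256.375] [ 0.54449711 -0.19918078  0.13      ]
 rack ((537.5443725585938, 182.4926300048828), (100.3623275756836, 81.12700653076172), 27.15843963623047)
scene handle n 182 zmax 0.1628832067202676 top mean [0.53987814 0.17963974 0.16127348] ((539.1566162109375, 179.34657287597656), (20.153759002685547, 22.11907958984375), 24.805631637573242) pixmean [214.82967033 399.30769231]
 face ((544.41748046875, -201.2388916015625), (94.36669921875, 89.822998046875), 15.851519584655762) 0.13088977440371496
 bore 9 [224. 221.] [ 0.54416501 -0.19889768  0.13      ]
 rack ((537.8783569335938, 180.3956298828125), (102.58418273925781, 83.0076904296875), 27.1993465423584)
```

View pics/crop.png

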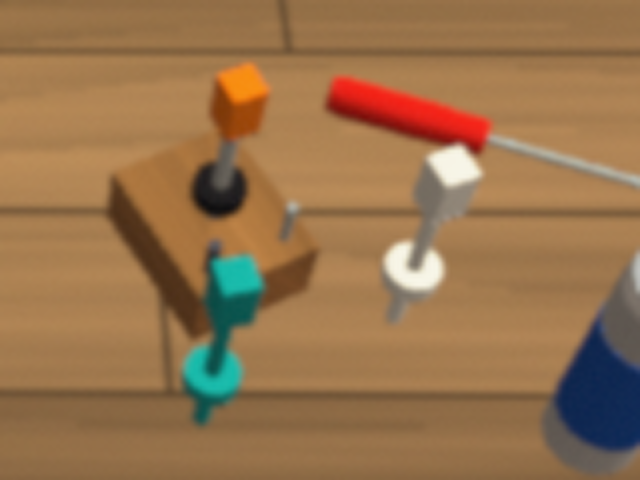

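The crop confirms it: the orange handle with the black stop stands in the rack socket (crop (240,100)). The white (448,180) and turquoise (235,290) ones stand outside it. I'll move above it.

```bash
python3 -m pendant '[[[-0.1,-0.05,-0.03],-3,-1],[[-0.2,-0.1,-0.03],-6,-1],[[-0.3,-0.15,-0.03],-9.6,-1],[[-0.41,-0.207,-0.03],-9.6,-1],[[-0.41,-0.207,-0.03],-9.6,-1],[[-0.41,-0.207,-0.03],-9.6,-1],[[-0.41,-0.207,-0.03],-9.6,-1],[[-0.41,-0.207,-0.03],-9.6,-1],[[-0.41,-0.207,-0.03],-9.6,-1],[[-0.41,-0.207,-0.03],-9.6,-1],[[-0.41,-0.207,-0.03],-9.6,-1],[[-0.41,-0.207,-0.03],-9.6,-1]]' 20
cat > w.py <<'E'
from h import *
s=bot.read_state();p=imaging.camera('wrist');X=cloud(p,s);save(p,'wrist1')
R=Ro.from_quat(s['ee_rot']).as_matrix();print(s['tcp_pos'],'y axis deg',np.degrees(np.arctan2(R[1,1],R[0,1])),R[:,2])
hsv=cv2.cvtColor(p['pixels'],cv2.COLOR_RGB2HSV)
o=(hsv[...,0]>5)&(hsv[...,0]<20)&(hsv[...,1]>200)&(hsv[...,2]>100)&(X[...,2]>.1)&(X[...,2]<.18)
P=X[o];zt=np.percentile(P[:,2],90);T=P[P[:,2]>zt-.004]
print(o.sum(),zt,T.mean(0),cv2.minAreaRect(T[:,:2].astype(np.float32)*1000))
E
python3 w.py
```

```text
time: 1.9
tcp_pos: [0.5385, 0.1805, 0.2655]
ee_rot: [-0.197, 0.98, 0.0, -0.0]
wrist_force: [-0.1, 0.2, -0.0]
gripper_width: 0.0929
grasp_force: 0.0
[0.53845741 0.18054439 0.26550452] y axis deg 112.69584307274366 [-4.49599723e-04  2.52153687e-04 -9.99999867e-01]
1048 0.1600532130057706 [0.53624065 0.18078088 0.15919806] ((536.5787353515625, 180.9388885498047), (22.057695388793945, 21.852436065673828), 22.10588264465332)
```

```bash
python3 -m pendant '[[[0.001,0,0.03],0,-1],[[0.001,0,0.06],0,-1],[[0.001,0,0.09],0,-1],[[0.001,0,0.11],0,-1],[[0.001,0,0.124],0,-1],[[0.001,0,0.124],0,-1],[[0.001,0,0.124],0,-0.2],[[0.001,0,0.124],0,0.3],[[0.001,0,0.124],0,1],[[0.001,0,0.124],0,1],[[0.001,0,0.124],0,1],[[0.001,0,0.124],0,1]]' 20
python3 -m pendant '[[[0,0,0],0,1],[[0,0,0],0,1],[[0,0,0],0,1],[[0,0,0],0,1],[[0,0,0],0,1]]' 40
```

```text
time: 3.15
tcp_pos: [0.5375, 0.1806, 0.1419]
ee_rot: [-0.198, 0.98, -0.0, 0.0]
wrist_force: [-0.0, -0.3, -0.5]
gripper_width: 0.0496
grasp_force: 0.0
time: 3.65
tcp_pos: [0.5374, 0.1807, 0.1416]
ee_rot: [-0.198, 0.98, -0.0, -0.0]
wrist_force: [-0.1, -0.5, -0.7]
gripper_width: 0.0218
grasp_force: 40.0
```

```bash
python3 -m pendant '[[[0,0,-0.01],0,1],[[0,0,-0.025],0,1],[[0,0,-0.045],0,1],[[0,0,-0.07],0,1],[[0,0,-0.1],0,1],[[0,0,-0.13],0,1],[[0,0,-0.155],0,1],[[0,0,-0.16],0,1],[[0,0,-0.16],0,1],[[0,0,-0.16],0,1]]' 40
python3 - <<'E'
from h import *
s=bot.read_state();R=Ro.from_quat(s['ee_rot']).as_matrix()
for z in(.30,):
    d=R.T@(np.array([.544,-.199,z])-s['tcp_pos']);print(d,s['tcp_pos'],s['wrist_force'],s['q'])
E
```

```text
time: 4.65
tcp_pos: [0.5368, 0.1805, 0.3003]
ee_rot: [-0.198, 0.98, -0.0, -0.001]
wrist_force: [0.6, 1.0, -1.3]
gripper_width: 0.0218
grasp_force: 40.0
[ 0.14042438 -0.35267487  0.00045542] [0.53676273 0.18053435 0.30028247] [ 0.62834365  0.97973927 -1.30051485] [ 2.33935509e-01  2.31065688e-02  1.48419727e+00 -2.44726675e-05
  1.63631365e+00 -1.73485819e+00]
```

```bash
python3 -m pendant '[[[0.01,-0.025,0],0,1],[[0.022,-0.055,0],0,1],[[0.037,-0.092,0],0,1],[[0.052,-0.13,0],0,1],[[0.068,-0.17,0],0,1],[[0.084,-0.21,0],0,1],[[0.1,-0.25,0],0,1],[[0.116,-0.29,0],0,1],[[0.128,-0.32,0],0,1],[[0.136,-0.342,0],0,1],[[0.14,-0.353,0],0,1],[[0.14,-0.353,0],0,1]]' 40
python3 -m pendant '[[[0,0,0],0,1],[[0,0,0],0,1],[[0,0,0],0,1]]'
cat > c.py <<'E'
import sys
from h import *
s=bot.read_state();print(s['tcp_pos'],s['wrist_force'],s['q'][5])
for n in('scene','top','wrist'):
    s=bot.read_state();p=imaging.camera(n);save(p,n+sys.argv[1]);X=cloud(p,s)
    hsv=cv2.cvtColor(p['pixels'],cv2.COLOR_RGB2HSV)
    if n!='wrist': print(n,'tip px',pix(p,[*s['tcp_pos'][:2],s['tcp_pos'][2]-.1325]),'bore px',pix(p,[.544,-.199,.13]))
    b=(hsv[...,2]<60)&(hsv[...,1]<255)&(np.hypot(X[...,0]-.544,X[...,1]+.199)<.03)&(X[...,2]>.16)&(X[...,2]<.26)
    if b.sum()>5: print(n,'black',b.sum(),np.percentile(X[b],[5,50,95],axis=0))
E
python3 c.py 2
python3 - <<'E'
import cv2,numpy as np
a=cv2.imread('pics/scene2.png')[130:270,150:300];b=cv2.imread('pics/wrist2.png')
a=cv2.resize(a,(450,420),interpolation=2);b=cv2.resize(b,(350,262))
o=np.zeros((420,800,3),np.uint8);o[:,:450]=a;o[:262,450:]=b;cv2.imwrite('pics/mix2.png',o)
E
```

```text
time: 5.85
tcp_pos: [0.5444, -0.1998, 0.2998]
ee_rot: [-0.197, 0.98, 0.001, -0.001]
wrist_force: [-0.4, 0.3, -2.0]
gripper_width: 0.0221
grasp_force: 40.0
time: 6.15
tcp_pos: [0.5453, -0.1978, 0.3018]
ee_rot: [-0.198, 0.98, 0.0, 0.0]
wrist_force: [-0.4, 0.4, -0.9]
gripper_width: 0.0215
grasp_force: 40.0
[ 0.54530019 -0.19775941  0.3017512 ] [-0.39678317  0.35714484 -0.85626993] -2.4067509291549967
scene tip px [221 210] bore px [224 221]
scene black 124 [[ 0.53728845 -0.20927316  0.22255782]
 [ 0.55250297 -0.19455147  0.23153978]
 [ 0.55913498 -0.18533939  0.234121  ]]
top tip px [410 254] bore px [406 257]
top black 45 [[ 0.53037198 -0.19405903  0.22388324]
 [ 0.53760296 -0.18521996  0.23179207]
 [ 0.54509744 -0.18166742  0.23414771]]
wrist black 1078 [[ 0.52761754 -0.2128863   0.22318315]
 [ 0.53594147 -0.20360425  0.22962849]
 [ 0.54797727 -0.1880888   0.23087682]]
```

View pics/mix2.png

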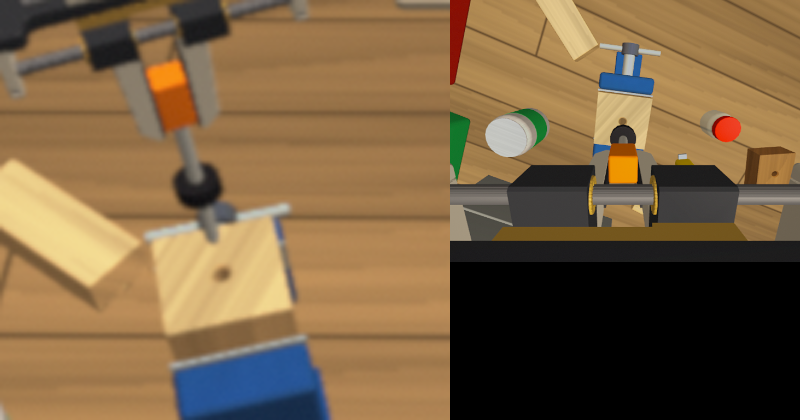

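The left half shows the rod hanging straight, with its tip at mix (212,240) short of the bore at (222,273). The right half shows the bore at (623,121) just ahead of the stop. Next I'll lower close to the face and fine-align.

```bash
python3 -m pendant '[[[0,0,0.01],0,1],[[0,0,0.02],0,1],[[0,0,0.026],0,1],[[0,0,0.026],0,1],[[0,0,0.026],0,1],[[0,0,0.026],0,1]]'
cat > d.py <<'E'
from h import *
q=[]
for n in('scene','top','wrist'):
    s=bot.read_state();q.append(s['tcp_pos']);p=imaging.camera(n);save(p,n+'3')
    if n!='wrist':
        for z in(.1325,.08): print(n,z,pix(p,[*s['tcp_pos'][:2],s['tcp_pos'][2]-z]),'bore',pix(p,[.544,-.199,.13]))
    else:
        M=np.array(p['mount']);R=Ro.from_quat(s['ee_rot']).as_matrix()
        def w(t): c=np.linalg.inv(M)@np.append(t,1);u=p['K']@c[:3];return np.round(u[:2]/u[2],1)
        print('wrist tip',w([0,0,.1325]),'bore',w(R.T@(np.array([.544,-.199,.13])-s['tcp_pos'])),'stopc',w([0,0,.0885-.014]))
        print(M)
print(np.array(q))
a=cv2.resize(cv2.imread('pics/scene3.png')[160:260,175:275],(400,400),interpolation=2)
b=cv2.imread('pics/wrist3.png');cv2.imwrite('pics/mix3.png',np.hstack([a,cv2.resize(b[180:280,270:370],(400,400),interpolation=2)]))
E
python3 d.py
```

```text
time: 6.9
tcp_pos: [0.5453, -0.1991, 0.276]
ee_rot: [-0.198, 0.98, -0.0, 0.0]
wrist_force: [0.2, -0.2, -1.3]
gripper_width: 0.0214
grasp_force: 40.0
scene 0.1325 [223 218] bore [224 221]
scene 0.08 [218 202] bore [224 221]
top 0.1325 [408 255] bore [406 257]
top 0.08 [414 253] bore [406 257]
wrist tip [316.1 236.9] bore [317.  231.5] stopc [316.  258.6]
[[ 3.38960437e-04 -9.66389825e-01 -2.57080904e-01  7.16259063e-02]
 [ 9.99999417e-01  5.91089593e-04 -9.03461618e-04  1.95820981e-04]
 [ 1.02505396e-03 -2.57080448e-01  9.66389462e-01 -1.47517342e-01]
 [ 0.00000000e+00  0.00000000e+00  0.00000000e+00  1.00000000e+00]]
[[ 0.54527209 -0.19913217  0.27604201]
 [ 0.54533048 -0.19915499  0.27616738]
 [ 0.54533838 -0.19914867  0.2761906 ]]
```

View pics/mix3.png

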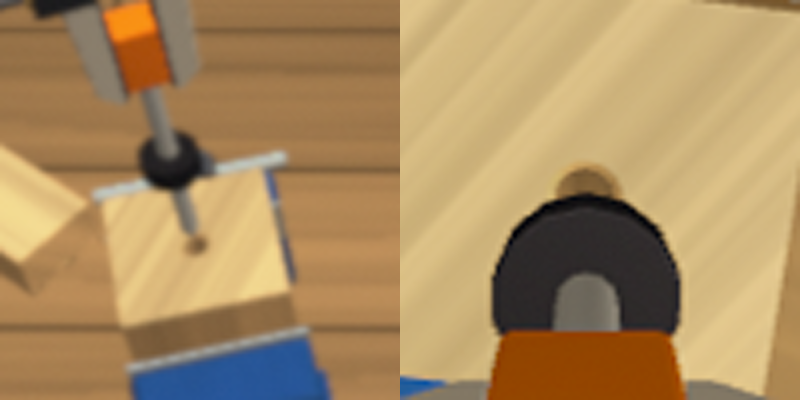

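The left half shows the tip at crop (190,232) just above the bore at (196,244). The right half shows the bore (587,185) centred left-right on the stop and rod (587). Only the fore-aft offset is left to work out.

```bash
cat > e.py <<'E'
from h import *
s=bot.read_state();p=imaging.camera('wrist');M=np.array(p['mount']);R=Ro.from_quat(s['ee_rot']).as_matrix();T=np.array(s['tcp_pos'])
K=p['K'];Ki=np.linalg.inv(K)
g=cv2.cvtColor(p['pixels'],cv2.COLOR_RGB2GRAY)
# column profile through bore, and projection of pixels to face plane z=.13 in tool xy
def face(u,v):
    d=R@M[:3,:3]@Ki@np.array([u,v,1.]);o=R@M[:3,3]+T
    return (R.T@(o+d*(.13-o[2])/d[2]-T))[:2]*1000
for v in range(214,236): print(v,g[v,314:320].mean().round(),np.round(face(316.8,v),1), g[v,304:332:2])
# stop: dark blob extents in plane of stop top
hsv=p['pixels'].max(2);m=(hsv<75).astype(np.uint8);m[:200]=0;m[290:]=0;m[:,:280]=0;m[:,360:]=0
ys,xs=np.nonzero(m);print(ys.min(),ys.max(),xs.min(),xs.max(),T)
def w(t): c=np.linalg.inv(M)@np.append(t,1);u=K@c[:3];return np.round(u[:2]/u[2],1)
print([w([a,0,.0885]) for a in(.016,0)],[w([a,0,.0745]) for a in(.016,0)],w([0,.016,.0745]),w([0,-.016,.0745]))
E
python3 e.py
```

```text
214 181.0 [16.5  0.6] [194 191 188 184 180 180 181 182 182 183 182 181 178 176]
215 181.0 [15.6  0.6] [192 190 186 182 179 181 181 182 184 183 181 180 177 175]
216 182.0 [14.8  0.6] [192 188 184 181 180 181 182 183 184 182 181 179 176 174]
217 182.0 [13.9  0.6] [191 186 182 179 180 181 182 183 184 182 180 178 175 173]
218 183.0 [13.1  0.6] [188 184 181 180 181 181 182 184 182 181 179 176 174 174]
219 182.0 [12.2  0.6] [186 182 180 180 182 181 182 183 182 180 177 175 174 175]
220 174.0 [11.3  0.6] [184 181 180 181 180 173 172 176 179 180 176 174 174 176]
221 156.0 [10.5  0.6] [183 180 180 181 175 163 155 152 162 178 175 174 174 177]
222 124.0 [9.6 0.6] [181 180 181 177 168 127 107 133 144 166 175 174 176 178]
223 97.0 [8.7 0.6] [180 180 180 176 124  93  95  96 127 146 174 175 177 178]
224 98.0 [7.8 0.6] [180 181 181 156 105  97  98  99 100 134 164 175 177 180]
225 99.0 [7.  0.6] [180 180 181 124 106  97 100 100  97 121 154 177 178 182]
226 100.0 [6.1 0.6] [180 181 175 117 108  98 100 101  99 107 143 179 180 185]
227 96.0 [5.2 0.6] [181 181 167 117 109  94  94  97 101  99 133 179 182 186]
228 58.0 [4.4 0.6] [181 183 167 114 101  62  42  65  94  87 134 177 184 185]
229 13.0 [3.5 0.6] [183 179 158  76  24  11  15  14  23  51 116 174 187 183]
230 16.0 [2.6 0.6] [182 125  38  11  17  18  17  16  17  13  27 111 185 183]
231 24.0 [1.7 0.6] [152   5  12  16  16  24  26  23  20  17  14   6 148 184]
232 45.0 [0.8 0.6] [ 74  12  18  24  30  45  50  44  33  27  19  14  33 178]
233 46.0 [-0.   0.6] [  8  26  34  42  54  47  45  45  51  46  31  24  10 107]
234 45.0 [-0.9  0.6] [17 46 52 47 44 43 45 45 45 47 48 44 22  7]
235 44.0 [-1.8  0.6] [33 46 44 43 44 43 44 45 45 45 46 47 42 18]
228 262 293 339 [ 0.54532062 -0.1991301   0.27615301]
[array([316.1, 230.2]), array([316.1, 252.5])] [array([316.1, 235.2]), array([316. , 258.6])] [340.2 258.6] [291.9 258.6]
```

```bash
cat > f.py <<'E'
from h import *
s=bot.read_state();p=imaging.camera('wrist');R=Ro.from_quat(s['ee_rot']).as_matrix();T=np.array(s['tcp_pos'])
X=(cloud(p,s)-T)@R*1000
hsv=cv2.cvtColor(p['pixels'],cv2.COLOR_RGB2HSV);v=hsv[...,2]
near=(abs(X[...,0])<40)&(abs(X[...,1])<30)
o=near&(hsv[...,0]>5)&(hsv[...,0]<20)&(hsv[...,1]>180)&(X[...,2]<40)
top=o&(X[...,2]<np.percentile(X[o][:,2],5)+3)
print('handle top z',np.median(X[top][:,2]),cv2.minAreaRect(X[top][:,:2].astype(np.float32)))
fr=o&~top; print('front face x',np.percentile(X[fr],[5,50,95],axis=0))
b=near&(v<75)&(X[...,2]>50)&(X[...,2]<110)
print('stop',np.percentile(X[b],[2,25,50,75,98],axis=0).round(1))
t=b&(abs(X[...,2]-np.median(X[b][:,2]))<2);P=X[t]
c,r=cv2.minEnclosingCircle(P[:,:2].astype(np.float32));print('top disc',c,r)
f=near&(abs(X[...,2]-(T[2]-.13)*1000)<8);print('face z',np.median(X[f][:,2]),(T[2]-.13)*1000)
E
python3 f.py
```

```text
handle top z -96.60846618033551 ((22.48089599609375, 0.0074615478515625), (59.889766693115234, 2.6742804050445557), 89.60125732421875)
front face x [[ -1.02473013  -9.94679873 -90.96787928]
 [ 13.26917586   0.46651217 -17.22615069]
 [ 21.96095592  10.67026428   9.04365623]]
stop [[ -0.8 -14.3  70.8]
 [  4.9  -7.8  71.8]
 [  9.7  -0.   72.2]
 [ 14.1   7.4  72.8]
 [ 18.4  14.3  81.7]]
top disc (4.157670497894287, -0.1500716656446457) 15.441622734069824
face z 147.6162535722277 146.0786989152249
```

```bash
python3 -m pendant '[[[0.001,0.0005,0],0,1],[[0.001,0.0005,0.005],0,1],[[0.001,0.0005,0.01],0,1],[[0.001,0.0005,0.013],0,1],[[0.001,0.0005,0.016],0,1],[[0.001,0.0005,0.018],0,1],[[0.001,0.0005,0.02],0,1],[[0.001,0.0005,0.022],0,1],[[0.001,0.0005,0.022],0,1]]'
```

```text
time: 8.05
tcp_pos: [0.5439, -0.199, 0.2533]
ee_rot: [-0.198, 0.98, 0.0, -0.0]
wrist_force: [0.0, 0.1, -0.9]
gripper_width: 0.0219
grasp_force: 40.0
```

```bash
python3 -m pendant '[[[0,0,0.005],0,1],[[0,0,0.01],0,1],[[0,0,0.015],0,1],[[0,0,0.02],0,1],[[0,0,0.024],0,1],[[0,0,0.028],0,1],[[0,0,0.03],0,1],[[0,0,0.03],0,1]]'
```

```text
time: 8.85
tcp_pos: [0.5439, -0.1989, 0.2232]
ee_rot: [-0.198, 0.98, 0.0, -0.0]
wrist_force: [0.9, -0.2, -2.0]
gripper_width: 0.022
grasp_force: 40.0
```

```bash
python3 -m pendant '[[[0,0,0.002],0,1],[[0,0,0.004],0,1],[[0,0,0.006],0,1],[[0,0,0.008],0,1],[[0,0,0.01],0,1],[[0,0,0.012],0,1]]'; python3 -m pendant '[[[0,0,0.002],0,1],[[0,0,0.004],0,1],[[0,0,0.006],0,1],[[0,0,0.008],0,1],[[0,0,0.008],0,1],[[0,0,0.008],0,1]]'
```

```text
time: 9.45
tcp_pos: [0.5442, -0.1989, 0.2122]
ee_rot: [-0.198, 0.98, -0.0, 0.0]
wrist_force: [-0.7, 0.1, 3.8]
gripper_width: 0.0216
grasp_force: 40.0
time: 10.05
tcp_pos: [0.5442, -0.199, 0.2035]
ee_rot: [-0.198, 0.98, -0.0, 0.0]
wrist_force: [2.2, -0.6, 1.9]
gripper_width: 0.0216
grasp_force: 40.0
```

```bash
python3 -m pendant '[[[0,0,0.001],0,1],[[0,0,0.002],0,1],[[0,0,0.003],0,1],[[0,0,0.004],0,1]]'|grep -E 'tcp|wrist_f'; python3 -m pendant '[[[0,0,0.0005],0,1],[[0,0,0.001],0,1],[[0,0,0.0015],0,1],[[0,0,0.002],0,1]]'|grep -E 'tcp|wrist_f'
```

```text
tcp_pos: [0.5443, -0.199, 0.1999]
wrist_force: [2.5, 0.1, 5.0]
tcp_pos: [0.5443, -0.199, 0.198]
wrist_force: [3.9, 0.5, 4.8]
```

```bash
python3 -m pendant '[[[0,0,0.0005],0,1],[[0,0,0.001],0,1],[[0,0,0.0015],0,1],[[0,0,0.002],0,1]]'|grep -E 'tcp|wrist_f'
```

```text
tcp_pos: [0.5444, -0.1991, 0.1961]
wrist_force: [4.7, 0.2, 6.1]
```

```bash
python3 -m pendant '[[[0,0,0.0005],0,1],[[0,0,0.001],0,1],[[0,0,0.0015],0,1],[[0,0,0.002],0,1]]'|grep -E 'tcp|wrist_f'
```

```text
tcp_pos: [0.5445, -0.1991, 0.1942]
wrist_force: [4.6, 1.1, 6.6]
```

Side force is building up in +x, so I'll ease the tool about 0.7 mm that way and keep going.

```bash
python3 -m pendant '[[[-0.0004,-0.0001,0],0,1],[[-0.0007,-0.0003,0],0,1],[[-0.0007,-0.0003,0.0005],0,1],[[-0.0007,-0.0003,0.001],0,1],[[-0.0007,-0.0003,0.0015],0,1]]'|grep -E 'tcp|wrist_f'
```

```text
tcp_pos: [0.5447, -0.199, 0.1923]
wrist_force: [2.4, -0.7, 5.9]
```

```bash
python3 -m pendant '[[[0,0,0.0005],0,1],[[0,0,0.001],0,1],[[0,0,0.0015],0,1],[[0,0,0.002],0,1]]'|grep -E 'tcp|wrist_f'
```

```text
tcp_pos: [0.5448, -0.1991, 0.1904]
wrist_force: [2.3, -0.9, 6.1]
```

```bash
python3 -m pendant '[[[0,0,0.0005],0,1],[[0,0,0.001],0,1],[[0,0,0.0015],0,1],[[0,0,0.002],0,1]]'|grep -E 'tcp|wrist_f'
```

```text
tcp_pos: [0.5448, -0.1991, 0.1885]
wrist_force: [3.2, -0.0, 6.0]
```

```bash
python3 -m pendant '[[[-0.0003,0,0.0005],0,1],[[-0.0003,0,0.001],0,1],[[-0.0003,0,0.0015],0,1],[[-0.0003,0,0.002],0,1]]'|grep -E 'tcp|wrist_f'
```

```text
tcp_pos: [0.545, -0.199, 0.1864]
wrist_force: [1.6, -0.0, 6.1]
```

```bash
python3 -m pendant '[[[0,0,0.0005],0,1],[[0,0,0.001],0,1],[[0,0,0.0015],0,1],[[0,0,0.002],0,1]]'|grep -E 'tcp|wrist_f'
```

```text
tcp_pos: [0.545, -0.1991, 0.1846]
wrist_force: [1.2, 1.0, 10.5]
```

```bash
python3 -m pendant '[[[0,0,0],0,1],[[0,0,0],0,1]]'|grep -E 'tcp|wrist_f';python3 -m pendant '[[[0,0,0.0002],0,1],[[0,0,0.0004],0,1],[[0,0,0.0004],0,1]]'|grep -E 'tcp|wrist_f'
```

```text
tcp_pos: [0.545, -0.1991, 0.1846]
wrist_force: [0.9, 0.2, 6.7]
tcp_pos: [0.5451, -0.1991, 0.1846]
wrist_force: [-0.1, -0.1, 9.8]
```

The bottom is reached: the tool stops moving and the force builds. I'll press a little more and hold.

```bash
python3 -m pendant '[[[0,0,0.0002],0,1],[[0,0,0.0003],0,1],[[0,0,0.0003],0,1],[[0,0,0.0003],0,1],[[0,0,0.0003],0,1],[[0,0,0.0003],0,1]]'|grep -E 'tcp|wrist_f';python3 -m pendant '[[[0,0,0],0,1],[[0,0,0],0,1],[[0,0,0],0,1],[[0,0,0],0,1],[[0,0,0],0,1],[[0,0,0],0,1],[[0,0,0],0,1],[[0,0,0],0,1],[[0,0,0],0,1],[[0,0,0],0,1]]'
```

```text
tcp_pos: [0.5451, -0.1991, 0.1846]
wrist_force: [-0.0, 0.8, 11.3]
time: 15.85
tcp_pos: [0.5451, -0.1991, 0.1846]
ee_rot: [-0.198, 0.98, -0.0, 0.0]
wrist_force: [-0.1, 0.3, 11.1]
gripper_width: 0.022
grasp_force: 40.0
```

```bash
python3 -m pendant '[[[0,0,-0.0003],0,1],[[0,0,-0.0005],0,1],[[0,0,-0.0005],0,1],[[0,0,-0.0005],0,0.5],[[0,0,-0.0005],0,0.3],[[0,0,-0.0005],0,0.1],[[0,0,-0.0005],0,-0.2],[[0,0,-0.0005],0,-0.2],[[0,0,-0.0005],0,-0.2],[[0,0,-0.0005],0,-0.2]]'
python3 - <<'E'
from h import *
s=bot.read_state();print(s['gripper_width'],s['grasp_force'],s['wrist_force'])
E
```

```text
time: 16.85
tcp_pos: [0.545, -0.1988, 0.1839]
ee_rot: [-0.198, 0.98, 0.0, -0.0]
wrist_force: [-0.1, -0.0, -0.6]
gripper_width: 0.0556
grasp_force: 0.0
0.055620611280017336 0.0 [-0.08143204 -0.03698098 -0.59711679]
```

Released. Now I'll rise clear and inspect.

```bash
python3 -m pendant '[[[0,0,-0.005],0,-0.4],[[0,0,-0.015],0,-0.4],[[0,0,-0.03],0,-0.4],[[0,0,-0.05],0,-0.4],[[0,0,-0.08],0,-0.4],[[0,0,-0.11],0,-0.4],[[0,0,-0.14],0,-0.4],[[0,0,-0.16],0,-0.4],[[0,0,-0.16],0,-0.4],[[0,0,-0.16],0,-0.4],[[0,0,-0.16],0,-0.4]]'
python3 - <<'E'
from h import *
s=bot.read_state();w=imaging.camera('wrist');p=imaging.camera('scene');X=cloud(p)
a=cv2.resize(p['pixels'][160:260,175:275,::-1],(400,400),interpolation=2);b=cv2.resize(w['pixels'][140:340,220:420,::-1],(400,400))
cv2.imwrite('pics/mix4.png',np.hstack([a,b]))
for n,c in(('scene',X),('wrist',cloud(w,s))):
    q=p if n=='scene' else w
    h=cv2.cvtColor(q['pixels'],cv2.COLOR_RGB2HSV);n1=np.hypot(c[...,0]-.544,c[...,1]+.199)<.03
    o=n1&(h[...,0]>5)&(h[...,0]<20)&(h[...,1]>200)&(c[...,2]>.15)
    k=n1&(h[...,2]<75)&(c[...,2]>.132)
    t=c[o];t=t[t[:,2]>np.percentile(t[:,2],90)-.005];print(n,t.mean(0),np.percentile(c[k],[5,95],axis=0))
E
```

```text
time: 17.95
tcp_pos: [0.5446, -0.1986, 0.3426]
ee_rot: [-0.198, 0.98, 0.001, -0.001]
wrist_force: [0.0, -0.1, -0.7]
gripper_width: 0.0654
grasp_force: 0.0
scene [ 0.54187614 -0.20179304  0.20465264] [[ 0.52432287 -0.21042403  0.13868275]
 [ 0.57121456 -0.17443577  0.46734599]]
wrist [ 0.53827897 -0.20285921  0.20398034] [[ 0.51630597 -0.22408007  0.44116988]
 [ 0.53034916 -0.19130785  0.4481328 ]]
```

View pics/mix4.png

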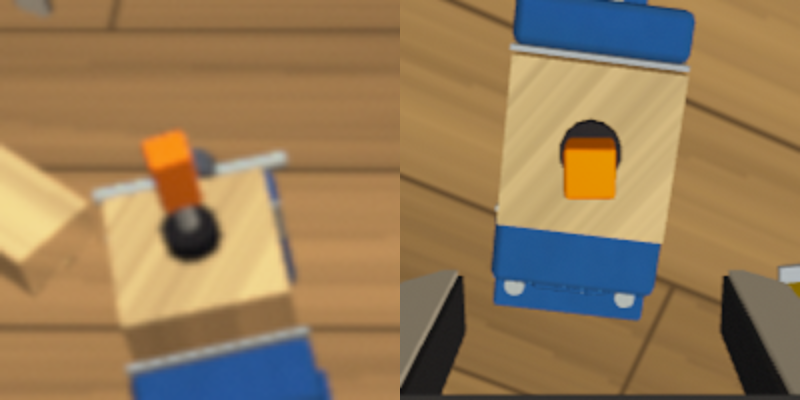

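The left half shows the stop lying flat on the face at (190,233) with the handle upright above it; the right half shows the gauge clear of the open fingers. The handle top is at 0.2045 m, so the tip is at 0.0525 m and the bore is about 77.5 mm deep, which agrees with the tool's reading. Handing in.

```bash
python3 -c "
from rig import workorder;print(workorder.finish_job())"
```

```text
the job is handed in; nothing more can be done
None
```

The job is handed in, with no verdict returned: the gauge stands released in the bore with its stop on the post's face, reading about 77.5–78 mm, after the rod was pressed on the bottom at about 11 N at the wrist for over a second.

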